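# Level the drawing board with a wedge

## Robot

A 7-joint arm with a two-finger parallel gripper is mounted at the origin on the work surface. World frame = base frame: x ahead of the robot, y to its left, z up, the work surface at z = 0. Lengths are in m, angles in rad, forces in N, time in s.
With the tool pointing down it reaches from about 0.425 to 0.925 m from the base axis. Payload 6.8 kg.
Tool frame: the origin (TCP) lies on the front face of the gripper's body, between the roots of the fingers; the fingertips stand 73 mm ahead of it and the grasp point (between the pads) lies 54 mm ahead of it (env.nose_length is the distance from the TCP to the fingertips, in m); z points along the fingers, y is the direction in which the jaws open and shut (so a half turn about z gives the same grasp; the last joint's range is limited). The gripper opens to 85 mm and grips with 20 to 120 N. Pads are 22 mm wide; open, the fingers measure 114 mm over their backs; the gripper's body (76 mm by 85 mm) begins 54 mm behind the grasp point. The pads swing forward as they close: fully open they stand 13 mm farther back than shut.
Start: joints at [1.164, 0.477, 0.022, 1.555, -0.011, 1.109, -0.083], TCP at [0.199, -0.645, 0.304] pointing down, gripper open.
Joint ranges: [-2.96, 2.96], [-0.34, 2.1], [-1.41, 1.46], [0.24, 2.44], [-1.37, 4.51], [0.17, 1.92], [-2.96, 2.96]. Speed limits (rad/s): [2.39, 2.39, 3.14, 3.14, 3.14, 3.14, 3.14].

## Interface

Orientations are given as a unit quaternion [w, x, y, z].
In Python, from cell import env, kin, camera, calibration, job gives the robot as it stands. The module is installed in compiled form; this text tells all that it offers. Calls block until the motion is done:
- env.reach(position, orientation): joint-space move of the TCP to a pose.
- env.movel(position, velocity=0.15, rot=None, stop_force=None): straight line of the TCP; rot=None keeps the orientation; velocity is the mean speed in m/s. With stop_force (N) it stops when the force on the tool has changed by that much, and returns True; else False.
- env.goto_joints(angles): joint-space move.
- env.grip(opening, f_grip=None): finger opening in m; f_grip is the grip in N (None keeps the last); returns when the fingers have stopped.
- env.dwell(seconds).
- kin.inverse_kinematics(position, orientation): joint angles nearest the present ones, or None.
- env.get_state(): the state.
- camera(name): name is "scene" or "top" or "wrist"; returns (picture, depth): 420x560x3 uint8, blue, green, red; 420x560 float32, m along the optical axis (not along the pixel's ray), 0 where there is no reading.
- calibration(name): a dict with "fx", "fy", "cx", "cy" (pixels), "rvec" (rotation vector, rad) and "tvec" (3), from world to camera coordinates, as OpenCV has them. Camera axes: x right, y down, z forward; pixel columns grow to the right and rows downward; lengths in m; the calibration is good to about 2 mm. A picture is of the moment at which its call begins: read the wrist's pose just before it. calibration takes no time and is no camera call; for the wrist camera it gives the pose at the moment of the call.
A pose or a line that the arm cannot do raises env.PlanningError and nothing moves.
- job.job_done(): hands the job in, once; it reports no verdict.
The state is a dict: "time": time; "qpos": joint angles; "joint_velocities": joint speeds; "joint_torque": joint torques, N m; "tcp_pos": TCP position; "orientation": TCP orientation; "force": force on the tool from outside, world axes, zero at the start; "torque": the same for the moment, N m; "opening": finger opening in m.
Only numpy, scipy, OpenCV 4.12 (cv2) and the standard library are available. Lean on these libraries where they do the work, as an engineer would, in place of code of your own. Each camera call takes 0.05 s, during which the arm holds its last target. There are 200 camera calls.

## Task

The drawing board's near right corner (as seen from the robot) sags. Take the green wedge and push it, thin end first and flat on the table, under the board's right edge close to that corner, gently and without driving the board past level, until the bubble of the yellow level on top rests between its two black lines; leave the wedge there carrying the corner. Do not lift or press the board with the gripper, and leave the other things on the table where they are.

Things in the scene. Friction and masses are not known exactly. Their poses are not given: they have to be found in the camera images.
- wedge: Loose green wedge, 120 g, 160 mm long, 36 mm wide. Origin: centre of its flat underside; x points along it to the thin tip, z up. The ramp climbs 1 in 5, from 4 mm thick at the tip (x +80 mm) to 28 mm at x -40 mm; behind it (x -80 to -40 mm) is a darker flat-topped butt block 36 mm wide, 32 mm high, good to grip across its width from above.
- wedge_tip (a point): Middle of the wedge's tip edge, at its underside; same axes as the wedge.
- stand: Fixed grey plate, 8 mm thick, under the board; place, turn and height (0 to 3 mm sunk) vary. Origin: below the board's middle; z up; at turn 0, x points away from the robot, y left. In this frame the level board covers x -140 to 140, y -150 to 150 mm. The plate covers x -40 to 130, y -130 to 140 mm; under the board the table is free at x below -40 mm.
- board: White drawing board, 280 x 300 x 18 mm, navy sheet on top. It rocks about the line through stand points (110, -90) and (-20, 140) mm, on soft rubber feet that sink under it and rise again as the wedge takes weight; its near right corner (-140, -150) sags 6 to 12 mm, and lifting it to level takes 4 to 8 N. Origin: at its underside above (110, -90); axes as the stand's, tilted with the board.
- low_edge (a point): Point on the lower edge of the board's right (-y) side, 40 mm from the near right corner (stand x -100, y -150 mm): the wedge goes in here, pushed towards the stand's +y. It starts 6 to 16 mm above the table and is somewhere from 18 to 24 mm above it when the board is level. It is 210 mm from the rocking line, so near level about 0.5 mm of wedge travel moves the bubble 1 mm.
- vial_mid (a point): Middle of the level's vial, 34 mm above the board's underside. The yellow level, 200 x 42 x 14 mm, is fixed on the board and points at the low side: its length runs along (0.87, 0.49) of the stand's x, y. The vial is a 110 mm green strip with two black lines, 38 mm between their inner sides; the bubble is white, 28 mm long.
- bubble (a joint): Place of the bubble along the level, m: 0 is centred, positive is away from the low corner (corner too low), negative means lifted too far. It moves about 2 mm per 0.001 rad of tilt, settles in about 1 s and stops at the vial's ends, +-0.040; it starts at +0.040. Within 0.005 of 0 it lies wholly between the black lines.
- eraser: Bystander: white eraser, 22 x 55 x 13 mm, lying flat. Origin: centre of its underside.
- tape: Bystander: orange tape roll lying flat, 90 mm across, 22 mm high. Origin: centre of its underside.
- bottle: Bystander: clear water bottle with a blue cap, 64 mm across, 200 mm tall. Origin: centre of its underside.
- phone: Bystander: black phone, 150 x 72 x 9 mm, lying flat. Origin: centre of its underside.
- glue: Bystander: white glue stick with a red cap, standing, 28 mm across, 60 mm tall. Origin: centre of its underside.

How it is judged:
On the way, in this order (a step that is already met when the one before it is completed fails the run):
1. the wedge's tip is under the board's right edge near the low corner, down by the table, the bubble still at the end of its vial (y of wedge_tip in the frame of stand above -0.14 m and x of wedge_tip in the frame of stand between -0.145 and -0.045 m and height (world z) of wedge_tip below 0.006 m and value of joint bubble above 0.03 m), for 0.1 s.
2. the wedge carries the corner and the bubble lies between the lines (y of wedge_tip in the frame of stand above -0.14 m and x of wedge_tip in the frame of stand between -0.145 and -0.045 m and height (world z) of wedge_tip below 0.006 m and contact force between wedge and board above 1 N and value of joint bubble between -0.005 and 0.005 m), for 0.3 s.
At the end, for the whole second after the job is handed in: Bubble within 5 mm of the middle (between the lines); wedge flat on the table (0.04 rad, 3 mm) and still, its tip 10 mm or more inside the board's right edge and at stand x -145 to -45 mm, bearing on the board with over 1 N; board at rest (all of step 2 and angle between wedge's own z axis and vertical below 0.04 rad and height (world z) of wedge below 0.003 m and linear speed of wedge below 0.01 m/s and angular speed of board below 0.02 rad/s); the robot touches nothing.
It fails at once if the board is driven past level: bubble more than 18 mm beyond the middle on the low-corner side (value of joint bubble below -0.018 m).
It fails at once if the wedge is forced: more than 20 N between wedge and board (contact force between wedge and board above 20 N).
It fails at once if the robot lifts or presses the board with more than 4 N (contact force between any of the fingers, the arm and board above 4 N).
It fails at once if a bystander is moved more than 25 mm (distance of any of eraser, tape, bottle, phone, glue from where it was at the start of the episode above 0.025 m).
It also fails if it takes over 72 s, if anything falls off the work surface, if the arm or the gripper's body presses on something with over 40 N, if the wrist force passes 120 N, or if a joint passes its speed limit or range.

## Working session

There is one attempt and no reset: what is moved stays moved. The work goes in short steps, each a Python script; the robot and the scene stay as the last script left them, time stands still between calls to the robot, and variables do not carry over. Pictures are saved under pics/ and viewed, about 8 in all and at most 12, crops included, and the job is handed in when it is done.

```bash
mkdir -p pics; ls
python3 - <<'E'
from cell import env,camera,calibration
import cv2,numpy as np
for n in("scene","top"):
    im,d=camera(n);cv2.imwrite(f"pics/{n}0.png",im);np.save(f"pics/{n}0.npy",d)
    c=calibration(n);R=cv2.Rodrigues(np.array(c["rvec"]))[0];print(n,c["fx"],c["cx"],c["cy"],-R.T@np.array(c["tvec"]).ravel(),R[2])
s=env.get_state();print(s["time"],s["tcp_pos"],s["orientation"],s["opening"])
E
```

```text
pics
scene 430.9399469582315 282.8697019517834 204.9488485280258 [1.02948568 0.43318176 0.74726856] [-0.46529395 -0.55756593 -0.68747492]
top 422.95440225908936 282.1839237907643 207.98679097739893 [ 0.45044305 -0.1579734   0.9088122 ] [ 0.12307295  0.02888734 -0.9919771 ]
0.1 [ 0.19855881 -0.64469639  0.30303797] [-8.04773067e-04  9.88861532e-01  1.48836120e-01 -1.79916753e-04] 0.08525738759246508
```

View pics/top0.png

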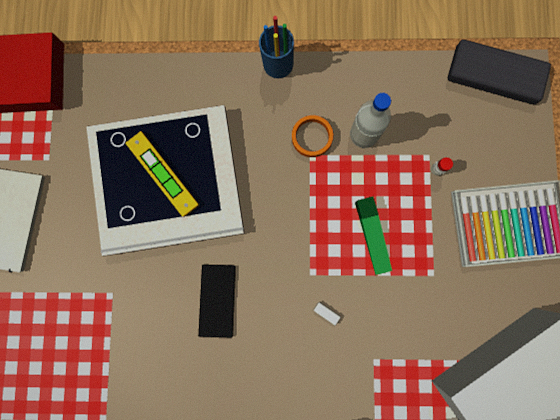

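View pics/scene0.png

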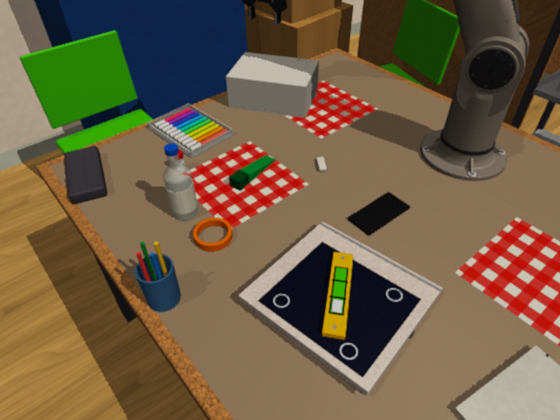

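The top view shows the board with its near right corner at about px (242,235) and the right edge running up to (225,107). The wedge lies at (375,235) with its butt up at (368,207) and its tip at (383,272). The phone is at (217,300), the tape at (312,135) and the eraser at (328,313). In the scene view the bubble is at the far end of the vial, at (337,306).

```bash
cat > h.py <<'E'
import cv2,numpy as np
from cell import env,kin,camera,calibration,job
def cal(n):
    c=calibration(n);R=cv2.Rodrigues(np.array(c["rvec"],float))[0];return c,R,np.array(c["tvec"],float).ravel()
def cloud(d,C):
    c,R,t=C;v,u=np.mgrid[:d.shape[0],:d.shape[1]]
    P=np.stack([(u-c["cx"])/c["fx"]*d,(v-c["cy"])/c["fy"]*d,d],-1)
    return (P-t)@R
def proj(p,C):
    c,R,t=C;q=R@np.asarray(p,float)+t;return c["fx"]*q[0]/q[2]+c["cx"],c["fy"]*q[1]/q[2]+c["cy"]
def ray(u,v,z,C):
    c,R,t=C;r=R.T@np.array([(u-c["cx"])/c["fx"],(v-c["cy"])/c["fy"],1]);o=-R.T@t;return o+r*(z-o[2])/r[2]
def big(m):
    n,l,s,_=cv2.connectedComponentsWithStats(m.astype(np.uint8));return l==1+np.argmax(s[1:,4])
E
cat > m.py <<'E'
from h import *
np.set_printoptions(precision=4,suppress=True)
for n in("top","scene"):
    im=cv2.imread(f"pics/{n}0.png");d=np.load(f"pics/{n}0.npy");C=cal(n);P=cloud(d,C)
    hsv=cv2.cvtColor(im,cv2.COLOR_BGR2HSV);H,S,V=cv2.split(hsv)
    box=(P[...,0]>.3)&(P[...,0]<.85)&(P[...,1]>-.7)&(P[...,1]<.45)&(d>0)
    print(n,"table z med",np.median(P[...,2][box]))
    g=(H>45)&(H<80)&(S>130)&box&(P[...,1]<-.1)
    g=big(cv2.morphologyEx(g.astype(np.uint8),cv2.MORPH_CLOSE,np.ones((3,3)))); W=P[g]
    r=cv2.minAreaRect(W[:,:2].astype(np.float32));print("wedge",len(W),r,"z",np.percentile(W[:,2],[2,98]))
    b=g&(V<90);print("butt",P[b].mean(0),"rest",P[g&~b].mean(0),b.sum())
    print("wedge px",cv2.boxPoints(cv2.minAreaRect(np.argwhere(g)[:,::-1].astype(np.float32))).tolist())
    m=big(box&(P[...,2]>.018)&(P[...,2]<.07)&(P[...,1]>-.1)&(P[...,0]>.3)); B=P[m]
    for k in range(6):
        A=np.c_[B[:,:2],np.ones(len(B))];co=np.linalg.lstsq(A,B[:,2],rcond=None)[0];e=B[:,2]-A@co;B=B[abs(e)<(.008,.005,.004,.003,.003,.003)[k]]
    print("plane",co,len(B));r=cv2.minAreaRect(B[:,:2].astype(np.float32));print("board",r)
    for c in cv2.boxPoints(r):print(c,co@[*c,1],proj([*c,co@[*c,1]],C))
    for nm,mm in(("phone",(V<50)&(P[...,2]<.02)&(P[...,0]<.55)&(P[...,1]>-.15)&(P[...,1]<.1)),):
        mm=big(mm&box);print(nm,cv2.minAreaRect(P[mm][:,:2].astype(np.float32)))
E
python3 m.py
```

```text
top table z med 0.002795914217639659
wedge 1360 ((0.48299869894981384, -0.24883177876472473), (0.15786752104759216, 0.19240131974220276), 15.08907413482666) z [0.0048 0.0356]
butt [ 0.5545 -0.3065  0.0319] rest [ 0.4851 -0.3286  0.0193] 378
wedge px [[354.6632995605469, 201.21023559570312], [372.4846496582031, 196.23681640625], [392.9322204589844, 269.50726318359375], [375.1108703613281, 274.4806823730469]]
plane [0.0337 0.0266 0.0117] 15507
board ((0.6216153502464294, 0.11855645477771759), (0.2798793911933899, 0.30015650391578674), 9.356224060058594)
[0.4591 0.2439] 0.03369315469234946 (np.float64(101.23806409660992), np.float64(255.15589787329893))
[ 0.5079 -0.0523] 0.027451419824881352 (np.float64(243.7800326674821), np.float64(232.5063095586541))
[ 0.7841 -0.0068] 0.03797002774851102 (np.float64(224.29455681682043), np.float64(103.70775805316434))
[0.7353 0.2894] 0.04421176241758366 (np.float64(85.5882033946722), np.float64(125.21748471604248))
phone ((0.37029749155044556, 0.005084902048110962), (0.07346221804618835, 0.14115801453590393), 88.85285949707031)
scene table z med 0.00
[... 352 characters left out ...]
36.57376098632812, 191.6885223388672]]
plane [0.0316 0.0256 0.0122] 15575
board ((0.6197254657745361, 0.11790246516466141), (0.2819221615791321, 0.3005391061306), 9.395975112915039)
[0.4561 0.2431] 0.03287702695079203 (np.float64(442.4660364667522), np.float64(286.29833092011035))
[ 0.5052 -0.0534] 0.02683644252654098 (np.float64(321.7282855702139), np.float64(219.71058295203503))
[ 0.7833 -0.0073] 0.03680857324703714 (np.float64(236.31039719386638), np.float64(294.2397124822057))
[0.7343 0.2892] 0.04284915738513891 (np.float64(367.05693746763336), np.float64(391.75949699015905))
phone ((0.37122946977615356, 0.00553382933139801), (0.07153420150279999, 0.14304034411907196), 89.48636627197266)
```

Run:
```python
from h import *
np.set_printoptions(precision=4,suppress=True)
for n in("top","scene"):
    im=cv2.imread(f"pics/{n}0.png");d=np.load(f"pics/{n}0.npy");C=cal(n);P=cloud(d,C)
    H,S,V=cv2.split(cv2.cvtColor(im,cv2.COLOR_BGR2HSV))
    g=(H>45)&(H<80)&(S>130)&(P[...,1]<-.22)&(P[...,1]>-.42)&(P[...,0]>.37)&(P[...,0]<.62)&(P[...,2]>0)&(P[...,2]<.037)
    W=P[g][:,:2].astype(np.float32);r=cv2.minAreaRect(W);print(n,g.sum(),r);print(cv2.boxPoints(r))
    b=g&(V<90);r=cv2.minAreaRect(P[b&(P[...,2]>.027)][:,:2].astype(np.float32));print("butt top",r)
    q=P[g][:,:2];m=q.mean(0);w,v=np.linalg.eigh(np.cov((q-m).T));print("axis",np.degrees(np.arctan2(*v[::-1,1])))
C=cal("top")
for nm,u,v,z in(("tape",312,135,.02),("bottle cap",381,102,.2),("eraser",328,313,.013)):print(nm,ray(u,v,z,C))
a=cv2.imread("pics/top0.png")[125:225,115:210];b=cv2.imread("pics/scene0.png")[245:345,300:375]
f=lambda x:cv2.resize(x,None,fx=4.5,fy=4.5,interpolation=cv2.INTER_NEAREST)
cv2.imwrite("pics/lev.png",np.hstack([f(a),f(b)]))
# plan check
from scipy.spatial.transform import Rotation as Ro
def q(yaw): # tool y (jaw axis) at yaw, pointing down
    y=np.array([np.cos(yaw),np.sin(yaw),0]);z=np.array([0,0,-1.]);M=np.c_[np.cross(y,z),y,z]
    x=Ro.from_matrix(M).as_quat();return x[[3,0,1,2]]
for p,ys in(((.552,-.305,.077),(-72.3,107.7)),((.571,-.2,.077),(9.4,189.4))):
    for y in ys:print(p,y,kin.inverse_kinematics(p,q(np.radians(y))))
```

```text
top 1352 ((0.5034422278404236, -0.32464900612831116), (0.1578705608844757, 0.03536483272910118), 15.071946144104004)
[[ 0.4226 -0.3281]
 [ 0.4318 -0.3622]
 [ 0.5843 -0.3212]
 [ 0.5751 -0.287 ]]
butt top ((0.5610002875328064, -0.30843210220336914), (0.038252394646406174, 0.03392311930656433), 15.137850761413574)
axis -164.1950140453447
scene 605 ((0.505298912525177, -0.32349464297294617), (0.15864631533622742, 0.03770492970943451), 14.510124206542969)
[[ 0.4238 -0.3251]
 [ 0.4332 -0.3616]
 [ 0.5868 -0.3219]
 [ 0.5774 -0.2854]]
butt top ((0.561617374420166, -0.30680546164512634), (0.040183767676353455, 0.033067960292100906), 15.595810890197754)
axis -164.02697777690452
tape [ 0.7198 -0.1956  0.02  ]
bottle cap [ 0.7237 -0.3074  0.2   ]
eraser [ 0.3433 -0.2278  0.013 ]
(0.552, -0.305, 0.077) -72.3 [ 0.4789  0.684  -0.0997  1.8038  0.103   0.6589 -0.9419]
(0.552, -0.305, 0.077) 107.7 [ 1.1731  1.0707 -1.1983  1.7548  1.103   1.1574  1.494 ]
(0.571, -0.2, 0.077) 9.4 [ 0.5695  0.6978 -0.452   1.8488  0.4519  0.698   0.0214]
(0.571, -0.2, 0.077) 189.4 [ 0.0827  0.6641  0.2029  1.8847 -0.2173  0.614  -2.5557]
```

View pics/lev.png

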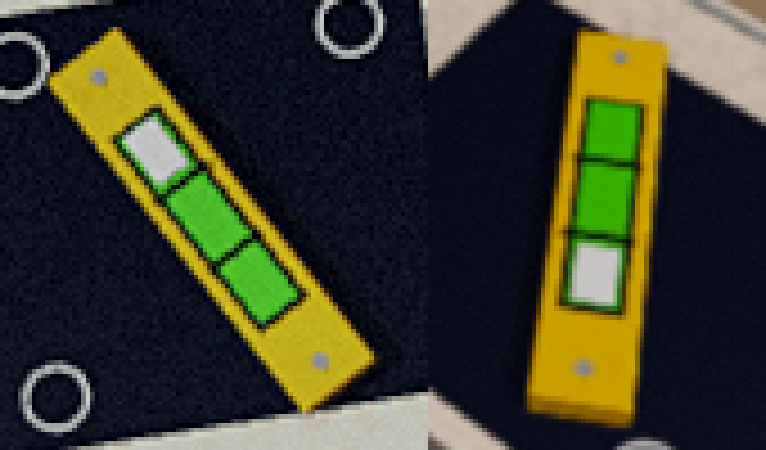

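```bash
cat >> h.py <<'E'
from scipy.spatial.transform import Rotation as Ro
def q(deg):
    a=np.radians(deg);y=np.array([np.cos(a),np.sin(a),0]);z=np.array([0,0,-1.])
    return Ro.from_matrix(np.c_[np.cross(y,z),y,z]).as_quat()[[3,0,1,2]]
YAW=9.38;c_,s_=np.cos(np.radians(YAW)),np.sin(np.radians(YAW))
UX=np.array([c_,s_]);UY=np.array([-s_,c_]);O=np.array([.6207,.1182])
def stand(p):p=np.asarray(p)[:2]-O;return np.array([p@UX,p@UY])
def world(x,y):return O+x*UX+y*UY
L=.87*UX+.49*UY;L/=np.linalg.norm(L)
def bubble(n,im=None):
    C=cal(n)
    if im is None: im=camera(n)[0]
    H,S,V=cv2.split(cv2.cvtColor(im,cv2.COLOR_BGR2HSV))
    # restrict to the level's footprint around its middle, points taken on plane z=.05
    v,u=np.mgrid[:420,:560];c,R,t=C
    d=np.stack([(u-c["cx"])/c["fx"],(v-c["cy"])/c["fy"],np.ones(u.shape)],-1)@R;o=-R.T@t
    P=o+d*((.052-o[2])/d[...,2])[...,None];a=(P[...,:2]-O)@L;w=(P[...,:2]-O)@np.array([-L[1],L[0]])
    ye=(H>18)&(H<32)&(S>150)&(V>90)&(abs(a)<.16)&(abs(w)<.07)
    if ye.sum()<150:return None
    hull=cv2.fillConvexPoly(np.zeros(ye.shape,np.uint8),cv2.convexHull(np.argwhere(ye)[:,::-1].astype(np.int32)),1)>0
    w0=np.median(w[ye]);hull&=abs(w-w0)<.012
    gr=hull&(H>40)&(H<80)&(S>150);wh=hull&(S<70)&(V>130)
    gr2=gr|wh&(np.abs(a-np.median(a[gr|wh]))<.07); e=a[gr2]; wb=wh&gr2&(a>e.min()-1e-6)
    lo,hi=np.percentile(e,[.5,99.5]);m=a[wb]
    return round(m.mean()-(lo+hi)/2,4),round(hi-lo,4),round((lo+hi)/2,4),int(wb.sum())
def wedge(n="top",yr=None):
    im,d=camera(n);P=cloud(d,cal(n));H,S,V=cv2.split(cv2.cvtColor(im,cv2.COLOR_BGR2HSV))
    s=(P[...,:2]-O)@np.c_[UX,UY]
    g=(H>45)&(H<80)&(S>130)&(s[...,0]>-.2)&(s[...,0]<0)&(s[...,1]<-.13)&(s[...,1]>-.4)&(P[...,2]>0)&(P[...,2]<.04)
    r=cv2.minAreaRect(s[g].astype(np.float32));return g.sum(),r,im
E
python3 - <<'E'
from h import *
for n in("top","scene"):print(bubble(n,cv2.imread(f"pics/{n}0.png")))
le=world(-.1,-.15);print("low edge",le)
g=np.array([.5617,-.308]);B=world(-.1,-.15-.16);print("butt target",B)
env.reach([*g,.16],q(-74.9));env.movel([*g,.077],.12)
env.grip(.02,40);s=env.get_state();print("open",s["opening"],s["time"],s["force"])
env.movel([*g,.15],.12);print(env.get_state()["opening"])
env.reach([*B,.15],q(189.4));env.movel([*B,.085],.12)
print("stop",env.movel([*B,.0755],.01,stop_force=3));s=env.get_state();print(s["tcp_pos"],s["time"],s["force"],s["opening"])
for n in("top","scene"):
    im=camera(n)[0];cv2.imwrite(f"pics/{n}1.png",im);print(bubble(n,im))
E
```

```text
(np.float64(0.0405), np.float64(0.112), np.float64(0.0086), 115)
(np.float64(0.0379), np.float64(0.1075), np.float64(0.0096), 118)
low edge [ 0.54648432 -0.04609252]
butt target [ 0.57256138 -0.20395318]
open 0.03521076566705153 3.325 [-0.62939701  0.69208493  4.65319062]
0.035122847737182605
stop True
[ 0.57251566 -0.20391439  0.07762783] 6.8833 [-0.184824    0.46047398  5.45124073] 0.035537224762585196
(np.float64(0.041), np.float64(0.1116), np.float64(0.0084), 117)
(np.float64(0.038), np.float64(0.1075), np.float64(0.0096), 119)
```

Run:
```python
from h import *
env.grip(.06);print(env.get_state()["force"])
for n in("top","scene"):
    N,r,im=wedge(n);print(n,N,r);cv2.imwrite(f"pics/{n}2.png",im)
cv2.imwrite("pics/v2.png",np.hstack([cv2.imread("pics/top2.png")[80:340,130:430],cv2.imread("pics/scene2.png")[60:320,120:460]]))
```

```text
[0.29738797 0.61552901 1.19031908]
top 21 ((-0.08588571846485138, -0.174146831035614), (0.007827183231711388, 0.01668917015194893), 36.9605712890625)
scene 925 ((-0.10157696902751923, -0.2479979544878006), (0.16068927943706512, 0.05148466303944588), 84.10350036621094)
```

View pics/v2.png

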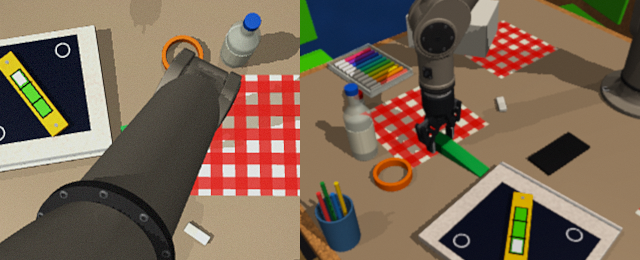

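The wedge is in line with the entry point and flat, and both cameras still see the level. Next I regrip and push in stages.

```bash
cat > p.py <<'E'
from h import *
B=world(-.1,-.31);Z=env.get_state()["tcp_pos"][2]
def to(t,v=.02,f=14):
    s=env.movel([*(B+t*UY),Z],v,stop_force=f);F=env.get_state()["force"];return s,round(float(F[:2]@UY),2),round(float(F[2]),2)
def bub():
    return [b and (float(b[0]),float(b[1])) for b in (bubble("scene"),bubble("top"))]
E
python3 - <<'E'
from p import *
env.grip(.02,40);F=env.get_state()["force"];print("grip",F,Z)
print(to(.035,.03));env.dwell(.3);print(bub(),env.get_state()["time"])
for t in(.05,.06,.065,.07,.075,.08,.085,.09,.095):
    r=to(t);env.dwell(.4);b=bub();print(t,r,b,env.get_state()["time"])
    if r[0] or min(x[0] for x in b if x)<.034:break
N,r,im=wedge("scene");cv2.imwrite("pics/scene3.png",im)
E
```

```text
grip [-0.32621664 -0.5990222   1.31930122] 0.07674770452519522
(False, -1.95, 5.14)
[(0.0379, 0.1075), (0.0411, 0.1124)] 9.475
0.05 (False, -4.01, 4.83) [(0.0381, 0.1079), (0.0411, 0.1115)] 10.875
0.06 (False, -6.27, 5.9) [(0.0382, 0.1082), (0.0412, 0.111)] 12.025
0.065 (False, -4.93, 5.61) [(0.0383, 0.1084), (0.0414, 0.1108)] 12.925
0.07 (False, -6.08, 3.7) [(0.0384, 0.1088), (0.0411, 0.1115)] 13.825
0.075 (False, -5.36, 4.47) [(0.0388, 0.1096), (0.0413, 0.1106)] 14.725
0.08 (False, -6.13, 5.02) [(0.0341, 0.11), (0.0359, 0.1118)] 15.625
0.085 (False, -6.91, 4.98) [(0.0279, 0.1104), (0.0293, 0.1114)] 16.525
```

Run:
```python
from p import *
Z=.07675;import p;p.Z=Z
env.dwell(.8);print(bub())
print(to(.0905));env.dwell(1.3);b=bub();print(b)
m=np.mean([x[0] for x in b if x]);t=.0905+max(0,min(.006,.5*(m-.004)));print(to(t),t);env.dwell(1.5);print(bub(),env.get_state()["time"],env.get_state()["tcp_pos"])
```

```text
[(0.0269, 0.1104), (0.0284, 0.1116)]
(False, -7.43, 5.06)
[(0.0196, 0.1108), (0.0208, 0.1117)]
(False, -8.47, 3.8) 0.0965
[(0.0114, 0.1109), (0.0127, 0.1115)] 21.35 [ 0.55699658 -0.11103156  0.07698445]
```

Run:
```python
import p;from p import *
p.Z=.07675
print(to(.1015));env.dwell(1.4);print(bub())
env.grip(.06);env.dwell(1.4);print("released",bub(),env.get_state()["force"],env.get_state()["time"]);N,r,im=wedge("scene");print(N,r);cv2.imwrite("pics/scene4.png",im[60:360,120:520])
```

```text
(False, -9.76, 4.07)
[(0.0044, 0.1112), (0.0059, 0.1114)]
released [(0.0044, 0.1112), (0.0059, 0.1114)] [0.31115401 1.5004205  1.18330172] 25.1083
405 ((-0.1092914566397667, -0.19257578253746033), (0.0695870965719223, 0.0556829534471035), 89.58770751953125)
```

View pics/scene4.png

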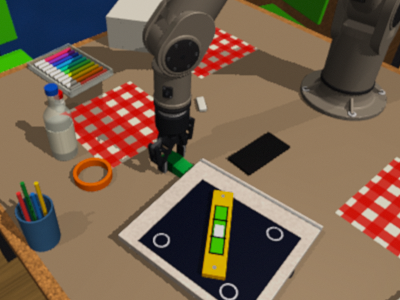

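The wedge holds when released, and the bubble (px 219,231) is almost centred. One more small push of about 3.6 mm should finish it.

Run:
```python
import p;from p import *
p.Z=.07675
env.grip(.02,40);print(to(.1051,.01));env.dwell(1.4);print(bub())
env.grip(.06);env.dwell(.5)
e=env.get_state()["tcp_pos"];env.movel([e[0],e[1],.14],.08);b=B-.05*UY;env.movel([*b,.25],.15);env.dwell(1.2)
print(bub(),env.get_state()["force"],env.get_state()["time"])
for n in("top","scene"):
    N,r,im=wedge(n);print(n,N,r);cv2.imwrite(f"pics/{n}5.png",im)
f=lambda x:cv2.resize(x,None,fx=2.2,fy=2.2,interpolation=cv2.INTER_CUBIC)
cv2.imwrite("pics/v5.png",np.hstack([f(cv2.imread("pics/top5.png")[95:265,80:250]),f(cv2.imread("pics/scene5.png")[190:360,260:430])]))
```

```text
(False, -7.99, -1.34)
[(0.004, 0.1112), (0.0052, 0.1114)]
[(0.0039, 0.1112), (0.0052, 0.1116)] [ 0.20291167  0.03029287 -1.12328515] 32.0167
top 656 ((-0.09963284432888031, -0.18935102224349976), (0.08077928423881531, 0.03485026955604553), 89.83514404296875)
scene 499 ((-0.09972856193780899, -0.19374164938926697), (0.03795458376407623, 0.07196850329637527), 1.337903618812561)
```

View pics/v5.png

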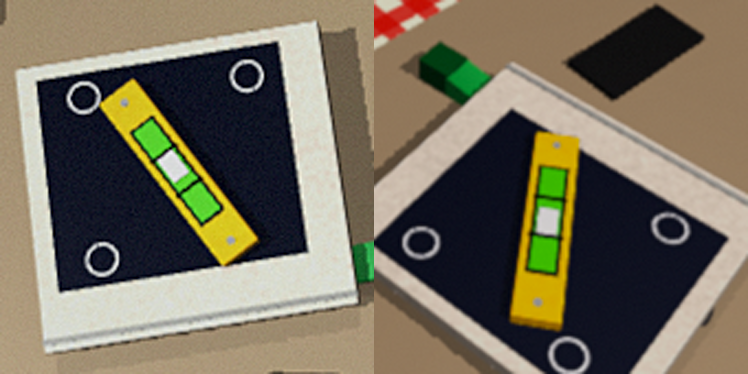

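The last gripped push slipped on the butt: the bubble is still at about +4.5 mm. With the wedge released and the arm clear, I'll nudge the butt from behind with closed fingers.

Run:
```python
import p;from p import *
env.grip(0.0)
P=lambda y,z:[*world(-.0997,y),z]
env.movel(P(-.268,.14),.2);env.movel(P(-.268,.080),.1);env.dwell(.2)
print("contact",env.movel(P(-.232,.080),.015,stop_force=3));y=stand(env.get_state()["tcp_pos"])[1];print("y",y,env.get_state()["time"])
for k in range(12):
    y+=.001;env.movel(P(y,.080),.01,stop_force=16);env.dwell(.9);b=bub();F=env.get_state()["force"]
    m=np.mean([x[0] for x in b if x]);print(round(y,4),b,round(float(F[:2]@UY),2),env.get_state()["time"])
    if m<.0015 or env.get_state()["time"]>55:break
```

```text
contact True
y -0.2410162457668683 36.175
-0.24 [(0.004, 0.1112), (0.0051, 0.1114)] -5.83 37.4333
-0.239 [(0.0035, 0.1112), (0.0049, 0.1114)] -6.87 38.6833
-0.238 [(0.003, 0.1112), (0.0039, 0.1114)] -6.98 39.9333
-0.237 [(0.0012, 0.1112), (0.0023, 0.1114)] -9.02 41.1833
-0.236 [(-0.0001, 0.1113), (0.0011, 0.1112)] -8.34 42.4333
```

Run:
```python
import p;from p import *
P=lambda y,z:[*world(-.0997,y),z]
env.movel(P(-.275,.080),.05);env.movel(P(-.31,.2),.15);env.dwell(1.2)
print(bub(),env.get_state()["force"],env.get_state()["time"])
for n in("top","scene"):
    N,r,im=wedge(n);print(n,N,r);cv2.imwrite(f"pics/{n}6.png",im)
cv2.imwrite("pics/v6.png",cv2.imread("pics/scene6.png"))
```

```text
[(-0.0001, 0.1113), (0.0011, 0.1114)] [-0.37019385 -0.14547321  0.32618971] 45.65
top 43 ((-0.08871054649353027, -0.15322516858577728), (0.01138235256075859, 0.024409877136349678), 48.563724517822266)
scene 476 ((-0.10044804960489273, -0.191863551735878), (0.0377676859498024, 0.06737197935581207), 0.28512275218963623)
```

View pics/v6.png

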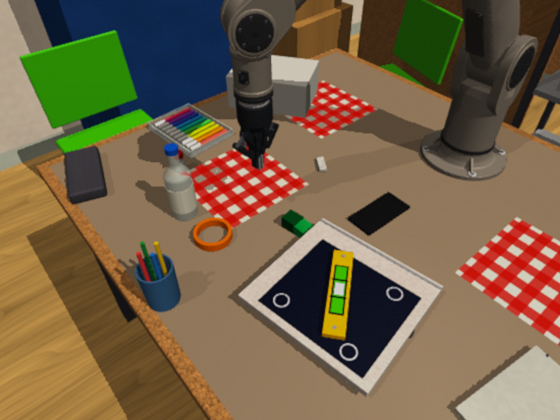

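The bubble (px 338,289) sits between the lines and the wedge is straight under the edge. The arm is clear and the bystanders are where they were.

```bash
python3 -c "
from cell import job;job.job_done()"
```

```text
the job is handed in; nothing more can be done
```

I handed the job in at about 46 s with the wedge under the board's right edge and the bubble centred. No verdict was reported.

**What I did:** I gripped the wedge by its butt, set it flat in front of the board's right edge, and pushed it in by stages while watching the bubble from two cameras. The last gripped push of about 3.6 mm slipped on the butt and hardly moved the bubble. I finished with 1 mm nudges from behind with closed fingers, then backed the arm off.

**Last checks with the arm clear:**
- **Bubble:** it read −0.1 mm (scene camera) and +1.1 mm (top camera), against a limit of 5 mm. It did not change when the fingers left the wedge.
- **Wedge:** its centre line lies at stand x of about −100 mm, square to the edge, with its tip roughly 85 mm inside.
- **Forces:** the push force on the tool stayed below about 10 N. I could not measure the force between wedge and board directly; the bubble staying centred shows that the wedge carries the corner.
- **Bystanders:** they look unmoved in the last picture; I judged this by eye and did not measure it.

**Disagreements:** the two cameras differ by about 1.2 mm on the bubble. In the last check the top camera's view of the wedge was blocked by the arm, so the wedge's final position comes from the scene camera only.

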